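Uncover the eject key, pop the guest pager and trap it

ROBOT

A 6-joint arm with a two-finger parallel gripper is mounted at the origin on a cart in front of the work surface, level with it; the furniture and walls round the work are solid. World frame = base frame: x ahead of the robot, y to its left, z up, the work surface at z = 0. Lengths are in m, angles in rad, forces in N, time in s.
With the tool pointing down it reaches from about 0.4 to 0.825 m from the base axis. Payload 7 kg.
Tool frame: the origin (TCP) lies at the very end of the fingers, on their centre line; the grasp point (between the pads) lies 19 mm behind it; z points along the fingers, y is the line along which they close (so a half turn about z gives the same grasp; the last joint's range is limited). The gripper opens to 88 mm and grips with 3 to 60 N. Pads are 19 mm wide; open, the fingers measure 130 mm over their backs; the gripper's body (78 mm by 193 mm) begins 47 mm behind the grasp point.
Start: joints at [1.573, 0.359, 0.012, 0, -1.224, -0.288], TCP at [0.19, 0.648, 0.227] pointing down, gripper open.
Joint ranges: [-3.07, 3.07], [-1.43, 2.12], [-1.02, 1.25], [-3.03, 1.67], [-3.05, -0], [-3.03, 3.03]. Speed limits (rad/s): [2.39, 2.39, 3.01, 3.14, 3.14, 3.14].

INTERFACE

Orientations are given as [roll, pitch, yaw] about the fixed x, y, z axes, in that order (R = Rz(yaw) Ry(pitch) Rx(roll)).
In Python, from station import arm gives the robot as it stands. The module is installed in compiled form; this text tells all that it offers.
- The arm moves only by the shell command python3 -m crank 'ROWS' [FORCE]. ROWS is JSON, a list of rows, each an object of numbers: "dx", "dy", "dz": the shift along the world's x, y, z in m; "twist": the turn about the world's z in degrees; "grip": the opening, from -1 (shut) to 1 (fully open). A call has exactly 5 rows; each row is the pose to reach, as a shift and turn from the pose commanded when the call began; what a row does not reach only later rows make up. A row lasts 1/12 s, in which the tool goes at most 41.7 mm and 7.16 degrees, less where a joint would pass 70% of its speed; a pose out of reach is approached as far as the arm can. A call with a gripper value outside its range is refused whole. The fingers move at their own pace and stop on an object; FORCE is the grip in N (left out, the last holds). Time passes only in rows, so rows that repeat a pose let the fingers close, or fill a call up. It gives the time, the measured TCP pose, the force, the opening and the grip force at its end, in the units of the state.
- arm.get_state(): the state, without advancing time (a new reading comes with each control period).
- arm.grab_frame(name): name is "side" or "top"; returns the picture (480x640x3 uint8, red, green, blue); there is no depth.
- arm.get_calibration(name): a dict with "fx", "fy", "cx", "cy" (pixels), "cam_to_world" (4x4, takes a point from camera to world coordinates). Camera axes: x right, y down, z forward; pixel columns grow to the right and rows downward; lengths in m; the calibration is good to about 2 mm. A picture is of the moment at which its call begins. get_calibration takes no time and is no camera call.
- arm.job_done(): hands the job in; it is judged then, once.
The state is a dict: "t": time; "q": joint angles; "qd": joint speeds; "joint_efforts": joint torques, N m; "eef_pos": TCP position; "ee_rot": TCP orientation; "force": force on the tool from outside, world axes, zero at the start; "moment": the same for the moment, N m; "width": finger opening in m; "gripper_force": force on a finger pad.
Only numpy, scipy, OpenCV 4.12 (cv2) and the standard library are available. Lean on these libraries where they do the work, as an engineer would, in place of code of your own. Each camera call takes 0.05 s, during which the arm holds its last target. There are 200 camera calls.

TASK

The white guest pager is parked in the pale wooden spring dock on the counter. With a fingertip, push the blue knob of the clear swing cover round until the cover is well clear of the orange eject key. Then press the key all the way down with one finger, so that the spring pops the pager out onto the open tongue, and trap it against your other finger before it slides away, with its rear part still inside the bay. Grasp and lift nothing, leave the other things on the counter alone, and finish while holding: the key still held down and the popped-out pager still stopped by the other finger.

Things in the scene. Friction and masses are not known exactly. Their poses are not given: they have to be found in the camera images.
- dock: Pale wooden spring dock for one pager, fixed; place and yaw vary. Origin on the counter under the parked pager's centre; z up; -x is the way the pager comes out. Bay: side walls 38 mm either side of the centre, 46 mm high, x = -34 to +46 mm; back block 60 mm high to x = +63 mm. A black key housing (46 x 38 mm, 34 mm high) stands beside it at x = -70, y = -58 mm.
- tongue (a point): Middle of the top of the dock's flat, slick, open tongue in front of the bay, at dock x = -70, y = 0, 28 mm above the counter. The tongue is 78 mm wide in dock y, without walls, and runs from dock x = -47 to -101 mm. The popped pager slides along it.
- gate (a point): Top of the steel gate, 24 mm wide, at dock x = -41 mm; it stands 8 mm above the bed right in front of the parked pager and holds it against the sprung kicker plate. The key draws the gate down; at about 5 to 8 mm of key travel it is clear and the pager shoots out at once.
- cover (a joint): Swing cover over the eject key, a clear plate 34 mm wide, 50 to 54 mm above the counter, reaching 57 mm from its pivot. Value in rad: 0 points along dock -x, right over the key; it grows as the cover swings counter-clockwise seen from above, away from the tongue (at 1.57 it points along dock -y), up to 2.1. It starts between 0 and 0.25, turns easily and stays where it is left.
- cover_pivot (a point): Top of the upright pivot of the swing cover, at dock x = -36, y = -60 mm, 56 mm above the counter. The pivot's blue cap is 18 mm across.
- cover_knob (a point): Centre of the top of the blue knob, an upright pin 12 mm in diameter on the cover, 45 mm from the pivot; it stands from the plate (54 mm above the counter) to 75 mm above the counter.
- key_top (a point): Centre of the top face of the orange eject key (30 mm in dock x, 26 mm in dock y), at dock x = -70, y = -58 mm, 46 mm above the counter when up and 36 mm when fully down (8 mm above the tongue).
- eject_key (a joint): Travel of the eject key in m: 0 up, 0.010 fully down on its stop. Spring: 2 N to start, 5 N at the stop. It comes up again if let go.
- kicker (a joint): Travel of the orange spring kicker plate behind the pager in m: 0 cocked, up to 0.055 (its stop). It pushes the pager out along the dock's -x with about 2 N falling to 0.9 N; beyond its stroke the pager coasts off the tongue.
- pager_mid (a point): Centre of the white rounded guest pager, a loose puck 76 mm long (dock x), 62 mm wide, 26 mm high, 60 to 130 g. Parked, it lies at dock x = 0, y = 0, from 28 to 54 mm above the counter, front face at dock x = -38 mm (widest 6 mm above its underside, leaning back about 3 mm towards the top). It slides out level, at that height.
- cup: Dark espresso cup, 64 x 88 x 50 mm, bystander standing loose on the counter; origin at the centre of its underside.
- press: Coffee tamper with a brown handle, 58 mm across, 82 mm high, bystander standing loose on the counter; origin at the centre of its underside.
- doser: White dosing cup, 59 mm across, 57 mm high, bystander standing loose on the counter; origin at the centre of its underside.
There are look-alikes about, which are no part of the job. Leave any yellow look-alike of the part that bears pager_mid alone.

How it is judged:
On the way, in this order (a step that is already met when the one before it is completed fails the run):
1. the cover is swung aside, clear of the key (value of joint cover above 1.2 rad), for 0.2 s.
2. the eject key is pressed and the spring kicks the pager out of its place (value of joint each of eject_key, kicker above 0.004 m), for 0.2 s.
At the end, for the whole second after the job is handed in: The cover is swung more than 1.2 rad aside. The eject key is held at least 7 mm down by a finger (over 1 N), the pager has popped 5 to 52 mm out of its parked place (so its rear is still in the bay), lies flat and at rest, and presses on a finger with over 0.25 N (value of joint cover above 1.2 rad and value of joint eject_key above 0.007 m and contact force between the fingers and eject_key above 1 N and contact force between the fingers and pager above 0.25 N and value of joint kicker above 0.005 m and x of pager_mid in the frame of dock between -0.052 and -0.005 m and linear speed of pager below 0.02 m/s and angle between pager's own z axis and vertical below 0.15 rad); the arm keeps its last pose, push and grip.
It fails at once if the pager gets away: it slides more than 60 mm out (x of pager_mid in the frame of dock below -0.06 m).
It fails at once if the pager is lifted (height (world z) of pager_mid above 0.056 m).
It fails at once if the cup, the tamper or the dosing cup is moved more than 20 mm (distance of any of cup, press, doser from where it was at the start of the episode above 0.02 m).
It also fails if it takes over 40 s, if anything falls off the work surface, if the arm or the gripper's body presses on something with over 40 N, if the wrist force passes 120 N, or if a joint passes its speed limit or range.

## Working session

There is one attempt and no reset: what is moved stays moved. The work goes in short steps, Python scripts to look and compute and a shell command to move; the robot and the scene stay as the last step left them, time stands still between calls to the robot, and variables do not carry over. Pictures are saved under pics/ and viewed, at most 10 in all, crops included, and the job is handed in when it is done.

```bash
mkdir -p pics
python3 - <<'E'
from station import arm
import cv2,numpy as np
for n in("top","side"):
    cv2.imwrite(f"pics/{n}0.png",arm.grab_frame(n)[:,:,::-1]); c=arm.get_calibration(n)
    print(n,c['fx'],c['cx'],c['cy'],np.round(c['cam_to_world'],3).tolist())
s=arm.get_state();print(s['t'],s['eef_pos'],s['ee_rot'],s['width'],s['force'])
E
```

```text
top 507.025013371855 325.61267158683273 230.4491027290581 [[-0.024, -0.99, 0.142, 0.354], [-1.0, 0.025, 0.002, 0.279], [-0.005, -0.142, -0.99, 1.138], [0.0, 0.0, 0.0, 1.0]]
side 507.94644538759803 320.0052047686914 235.3324002637117 [[-0.943, 0.197, -0.27, 0.789], [0.334, 0.596, -0.73, 1.008], [0.017, -0.778, -0.628, 0.702], [0.0, 0.0, 0.0, 1.0]]
0.1 [0.19022252 0.6472168  0.22574245] [ 3.14017736e+00 -1.08987491e-04 -2.85936361e-01] 0.08760130441734897 [ 0.05426841 -0.07762236  0.11851312]
```

View pics/top0.png

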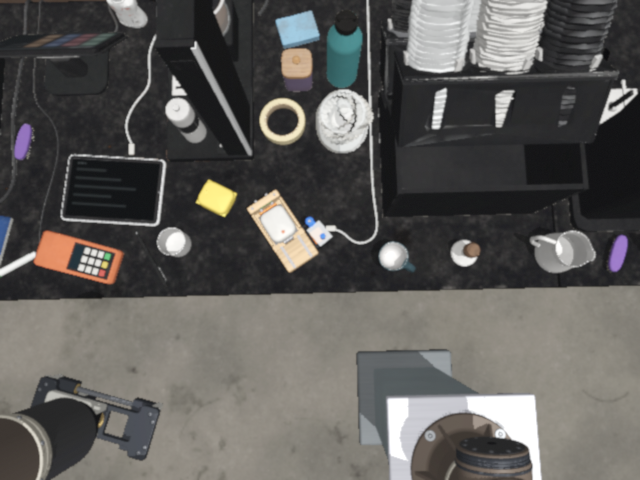

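View pics/side0.png

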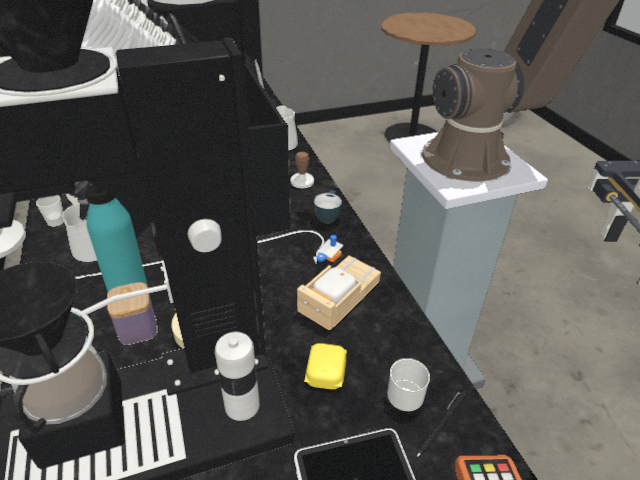

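The top view shows the dock around (280,230), with the tongue towards (300,258) and blue parts at (310,221) and (322,237). The cup is near (395,257), the tamper near (465,252) and a white glass near (174,242). The side view shows the dock at (340,290).

```bash
cat > h.py <<'E'
from station import arm
import cv2,numpy as np
def ray(n,u,v,z):
    c=arm.get_calibration(n);T=np.array(c['cam_to_world'])
    d=T[:3,:3]@np.array([(u-c['cx'])/c['fx'],(v-c['cy'])/c['fy'],1]);o=T[:3,3]
    return (o+d*(z-o[2])/d[2])[:2]
def proj(n,p):
    c=arm.get_calibration(n);T=np.linalg.inv(np.array(c['cam_to_world']));q=T[:3,:3]@p+T[:3,3]
    return c['fx']*q[0]/q[2]+c['cx'],c['fy']*q[1]/q[2]+c['cy']
def blobs(img,lo,hi,roi,amin=8):
    x0,y0,x1,y1=roi;h=cv2.cvtColor(img[y0:y1,x0:x1],cv2.COLOR_RGB2HSV)
    n,_,st,c=cv2.connectedComponentsWithStats(cv2.inRange(h,lo,hi))
    return [(int(s[4]),(c[i]+[x0,y0]).round(1).tolist(),s[:4].tolist()) for i,s in enumerate(st) if i and s[4]>=amin]
E
python3 - <<'E'
from h import *
t=cv2.imread("pics/top0.png");s=cv2.imread("pics/side0.png")
a=cv2.resize(t[180:280,240:340],(400,400),interpolation=2);b=cv2.resize(s[220:340,280:400],(400,400),interpolation=2)
cv2.imwrite("pics/z0.png",np.hstack([a,b]))
for n,i,roi in(("top",t,(240,180,345,280)),("side",s,(290,220,390,340))):
    i=i[:,:,::-1].copy()
    print(n,"blue",blobs(i,(105,120,60),(125,255,255),roi),"\norange",blobs(i,(3,170,90),(16,255,255),roi),"\nwood",blobs(i,(8,50,120),(25,150,255),roi,30))
    print("white",blobs(i,(0,0,170),(180,40,255),roi,30))
E
```

```text
top blue [(71, [309.1, 220.8], [64, 36, 11, 11]), (10, [322.2, 235.5], [81, 54, 3, 4])] 
orange [] 
wood [(1640, [283.5, 232.7], [7, 9, 72, 84])]
white [(919, [278.3, 224.3], [19, 24, 39, 41]), (368, [321.6, 232.0], [67, 41, 38, 25]), (84, [304.2, 245.5], [57, 55, 16, 22]), (83, [287.4, 256.5], [40, 66, 16, 22])]
side blue [(65, [333.0, 239.2], [40, 14, 7, 12]), (58, [321.2, 257.5], [27, 33, 10, 9])] 
orange [(59, [334.8, 256.5], [37, 30, 15, 12])] 
wood [(94, [344.3, 261.5], [46, 35, 17, 14]), (300, [357.9, 268.8], [55, 39, 27, 22]), (2072, [332.4, 300.0], [7, 45, 84, 65])]
white [(298, [325.0, 245.7], [0, 11, 53, 27]), (950, [335.7, 282.7], [24, 38, 43, 46]), (65, [365.2, 275.0], [67, 47, 18, 17])]
```

View pics/z0.png

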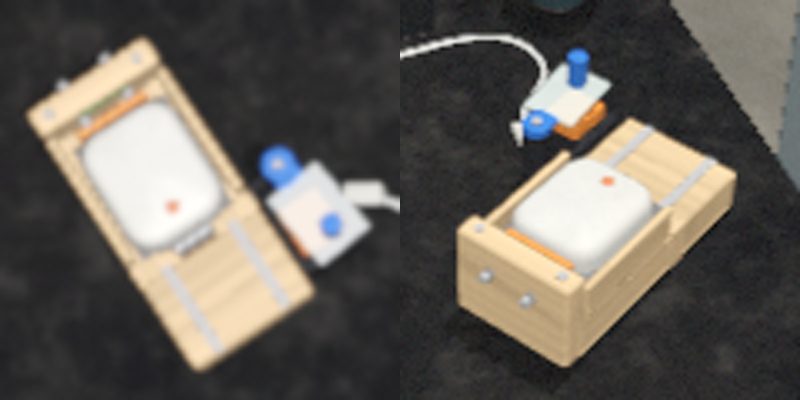

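The zoom shows the pager and tongue pointing down-right. The pivot cap is at (309,221), the knob at (323,236), the tongue's front corners at (290,272.5) and (318,253), and the back corners at (247,207.5) and (277.5,189.5).

Run:
```python
from h import *
f=(ray("top",290,272.5,.028)+ray("top",318,253,.028))/2
b=(ray("top",247,207.5,.06)+ray("top",277.5,189.5,.06))/2
pv=ray("top",309.1,220.8,.056);pv2=ray("side",321.2,257.5,.056)
kn=ray("top",322.7,236.3,.075);kn2=ray("side",333,234.5,.075)
d=b-f;print("len",np.hypot(*d),"yaw",np.degrees(np.arctan2(d[1],d[0])))
print(f,b,pv,pv2,kn,kn2)
# fit
D=np.array([[-.101,0],[.063,0],[-.036,-.06]]);W=np.array([f,b,(pv+pv2)/2])
A=np.vstack([np.c_[D[:,0],-D[:,1],np.ones(3),np.zeros(3)],np.c_[D[:,1],D[:,0],np.zeros(3),np.ones(3)]])
x=np.linalg.lstsq(A,np.r_[W[:,0],W[:,1]],rcond=None)[0];print(x,np.hypot(x[0],x[1]),np.degrees(np.arctan2(x[1],x[0])))
th=np.arctan2(x[1],x[0]);R=np.array([[np.cos(th),-np.sin(th)],[np.sin(th),np.cos(th)]]);o=W.mean(0)-R@D.mean(0);print("o",o,"res",W-(D@R.T+o))
for k in(kn,kn2):
    r=R.T@(k-pv);print("knob rel",r,"cover",np.arctan2(-r[1],-r[0]))
for nme,p in dict(key=(-.07,-.058),pivot=(-.036,-.06),front=(-.038,0),tong=(-.101,0)).items():print(nme,R@p+o)
pg=ray("top",278.3,224.3,.05);print("pager",pg,R.T@(pg-o))
```

```text
len 0.1639475843591277 yaw 31.881898583991486
[0.44388049 0.33040123] [0.58309471 0.41699344] [0.53213957 0.31651031] [0.53184242 0.32114609] [0.49508539 0.2877341 ] [0.4943533  0.28414458]
[0.83541579 0.5275683  0.52971095 0.38512929] 0.9880525571408475 32.27256872888863
o [0.52983255 0.38548868] res [[-5.54782242e-04 -1.15874584e-03]
 [-5.44173812e-06 -2.13394222e-03]
 [ 5.60223981e-04  3.29268807e-03]]
knob rel [-0.04669494 -0.0045458 ] cover 0.09704524305802097
knob rel [-0.04923055 -0.00718991] cover 0.14502033456015961
key [0.50161528 0.29907233]
pivot [0.53143077 0.31553551]
front [0.49770288 0.36519867]
tong [0.44443527 0.33155997]
pager [0.5270964  0.38381388] [-3.20771158e-03  4.48867519e-05]
```

```bash
python3 -m crank '[{"dx":0.025,"dy":-0.029,"twist":7,"grip":-0.16},{"dx":0.05,"dy":-0.058,"twist":14,"grip":-0.16},{"dx":0.075,"dy":-0.087,"twist":21,"grip":-0.16},{"dx":0.1,"dy":-0.116,"twist":28,"grip":-0.16},{"dx":0.125,"dy":-0.145,"twist":35,"grip":-0.16}]' 20
python3 -m crank '[{"dx":0.025,"dy":-0.029,"twist":5,"grip":-0.16},{"dx":0.05,"dy":-0.058,"twist":10,"grip":-0.16},{"dx":0.075,"dy":-0.087,"twist":13.4,"grip":-0.16},{"dx":0.1,"dy":-0.116,"twist":13.4,"grip":-0.16},{"dx":0.125,"dy":-0.145,"twist":13.4,"grip":-0.16}]'
```

```text
invalid input at $[0]: expected keys dx, dy, dz, twist, grip
invalid input at $[0]: expected keys dx, dy, dz, twist, grip
```

```bash
python3 -m crank '[{"dx":0.025,"dy":-0.029,"dz":0,"twist":7,"grip":-0.16},{"dx":0.05,"dy":-0.058,"dz":0,"twist":14,"grip":-0.16},{"dx":0.075,"dy":-0.087,"dz":0,"twist":21,"grip":-0.16},{"dx":0.1,"dy":-0.116,"dz":0,"twist":28,"grip":-0.16},{"dx":0.125,"dy":-0.145,"dz":0,"twist":35,"grip":-0.16}]' 20
python3 -m crank '[{"dx":0.025,"dy":-0.029,"dz":0,"twist":5,"grip":-0.16},{"dx":0.05,"dy":-0.058,"dz":0,"twist":10,"grip":-0.16},{"dx":0.075,"dy":-0.087,"dz":0,"twist":13.4,"grip":-0.16},{"dx":0.1,"dy":-0.116,"dz":0,"twist":13.4,"grip":-0.16},{"dx":0.125,"dy":-0.145,"dz":0,"twist":13.4,"grip":-0.16}]'
```

```text
t: 0.52
eef_pos: [0.316, 0.5009, 0.2262]
ee_rot: [3.141, 0.0, 0.332]
force: [-0.3, 0.4, 0.5]
width: 0.0601
gripper_force: 0.0
t: 0.93
eef_pos: [0.441, 0.3558, 0.2264]
ee_rot: [3.142, 0.0, 0.56]
force: [0.5, 1.2, -0.4]
width: 0.0372
gripper_force: 0.0
```

```bash
python3 -m crank '[{"dx":0.015,"dy":-0.015,"dz":-0.03,"twist":0,"grip":-0.16},{"dx":0.026,"dy":-0.026,"dz":-0.065,"twist":0,"grip":-0.16},{"dx":0.026,"dy":-0.026,"dz":-0.1,"twist":0,"grip":-0.16},{"dx":0.026,"dy":-0.026,"dz":-0.126,"twist":0,"grip":-0.16},{"dx":0.026,"dy":-0.026,"dz":-0.126,"twist":0,"grip":-0.16}]'
python3 - <<'E'
from h import *
t=arm.grab_frame("top")[:,:,::-1];s=arm.grab_frame("side")[:,:,::-1]
a=cv2.resize(t[180:290,235:345],(400,400),interpolation=2);b=cv2.resize(s[200:340,270:410],(400,400),interpolation=2)
cv2.imwrite("pics/z1.png",np.hstack([a,b]))
E
```

```text
t: 1.35
eef_pos: [0.4638, 0.328, 0.0948]
ee_rot: [3.139, 0.01, 0.557]
force: [-0.2, -0.3, -0.3]
width: 0.0369
gripper_force: 0.0
```

View pics/z1.png

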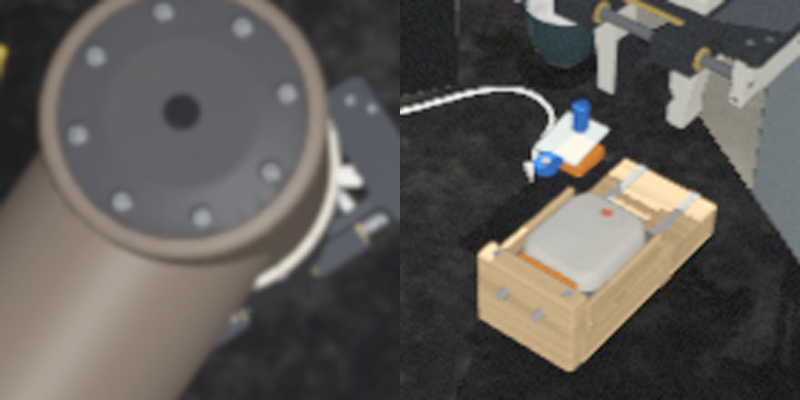

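The side view shows both fingertips above the key and tongue, at about (342,231) and (367,244). The top view is blocked by the wrist.

Run:
```python
from h import *
th=np.radians(32.1);R=np.array([[np.cos(th),-np.sin(th)],[np.sin(th),np.cos(th)]]);o=np.array([.5298,.3855])
s=arm.get_state();print(s['eef_pos'],s['ee_rot'],R.T@(s['eef_pos'][:2]-o))
for u,v in((605,88),(678,125),(598,90),(614,90),(668,122),(688,126)):
    w=ray("side",270+(u-400)*.35,200+v*.35,s['eef_pos'][2]);print(R.T@(w-o))
```

```text
[0.46626259 0.33121916 0.10034352] [3.14032680e+00 1.90673136e-03 5.59207340e-01] [-0.08266869 -0.0122188 ]
[-0.07790981 -0.0425314 ]
[-0.07707026  0.01699004]
[-0.07319594 -0.04485306]
[-0.08001874 -0.03661984]
[-0.07544097  0.01024597]
[-0.08037315  0.02257067]
```

```bash
python3 -m crank '[{"dx":0,"dy":0,"dz":-0.02,"twist":0,"grip":-0.16},{"dx":0,"dy":0,"dz":-0.037,"twist":0,"grip":-0.16},{"dx":0,"dy":0,"dz":-0.037,"twist":0,"grip":-0.16},{"dx":0.005,"dy":-0.008,"dz":-0.037,"twist":0,"grip":-0.16},{"dx":0.010,"dy":-0.016,"dz":-0.037,"twist":0,"grip":-0.16}]'
python3 -m crank '[{"dx":0.006,"dy":-0.010,"dz":0,"twist":0,"grip":-0.16},{"dx":0.014,"dy":-0.016,"dz":0,"twist":0,"grip":-0.16},{"dx":0.023,"dy":-0.020,"dz":0,"twist":0,"grip":-0.16},{"dx":0.032,"dy":-0.022,"dz":0,"twist":0,"grip":-0.16},{"dx":0.041,"dy":-0.023,"dz":0,"twist":0,"grip":-0.16}]'
python3 -m crank '[{"dx":0.009,"dy":0.002,"dz":0,"twist":0,"grip":-0.16},{"dx":0.018,"dy":0.004,"dz":0,"twist":0,"grip":-0.16},{"dx":0.027,"dy":0.009,"dz":0,"twist":0,"grip":-0.16},{"dx":0.027,"dy":0.009,"dz":0,"twist":0,"grip":-0.16},{"dx":0.027,"dy":0.009,"dz":0,"twist":0,"grip":-0.16}]'
python3 - <<'E'
from h import *
s=arm.grab_frame("side")[:,:,::-1]
cv2.imwrite("pics/z2.png",cv2.resize(s[200:340,270:410],(560,560),interpolation=2))
E
```

```text
t: 1.87
eef_pos: [0.4773, 0.3167, 0.0658]
ee_rot: [-3.141, -0.003, 0.561]
force: [0.8, 0.6, -0.6]
width: 0.0368
gripper_force: 0.4
t: 2.28
eef_pos: [0.5185, 0.2919, 0.0638]
ee_rot: [3.142, -0.0, 0.558]
force: [-0.8, 0.9, -0.6]
width: 0.0368
gripper_force: 0.3
t: 2.7
eef_pos: [0.5448, 0.302, 0.0631]
ee_rot: [3.141, 0.0, 0.559]
force: [-0.4, 0.3, -0.5]
width: 0.0369
gripper_force: 0.0
```

View pics/z2.png

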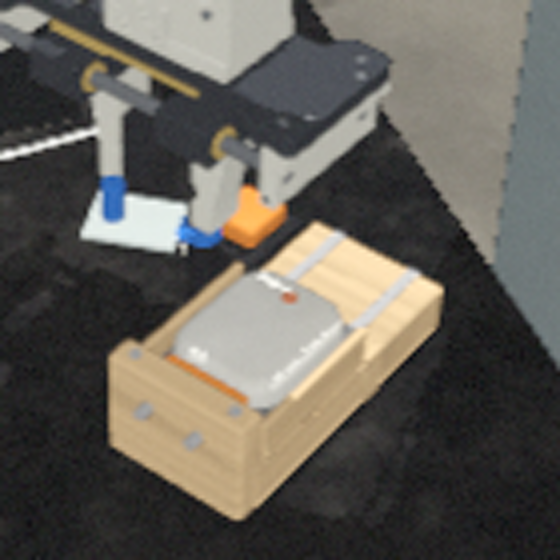

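The cover is swung well aside: the knob is at about (298,251) and the orange key at (333,253) is fully exposed.

```bash
python3 -m crank '[{"dx":-0.006,"dy":-0.003,"dz":0.01,"twist":0,"grip":-0.16},{"dx":-0.006,"dy":-0.003,"dz":0.035,"twist":0,"grip":-0.16},{"dx":-0.02,"dy":0.005,"dz":0.035,"twist":0,"grip":-0.16},{"dx":-0.045,"dy":0.015,"dz":0.035,"twist":0,"grip":-0.16},{"dx":-0.06,"dy":0.021,"dz":0.035,"twist":0,"grip":-0.16}]'
python3 - <<'E'
from h import *
im=arm.grab_frame("side");s=im[:,:,::-1]
th=np.radians(32.1);R=np.array([[np.cos(th),-np.sin(th)],[np.sin(th),np.cos(th)]]);o=np.array([.5298,.3855])
D=lambda u,v,z:(R.T@(ray("side",u,v,z)-o)).round(4)
for b in blobs(im,(105,120,60),(125,255,255),(285,220,350,280)):print("blue",b,D(*b[1],.065))
for b in blobs(im,(3,170,90),(16,255,255),(310,230,350,280)):print("or",b,D(*b[1],.044))
st=arm.get_state();print(st['eef_pos'],R.T@(st['eef_pos'][:2]-o),st['force'])
cv2.imwrite("pics/z3.png",cv2.resize(s[210:310,285:385],(600,600),interpolation=2))
E
```

```text
t: 3.17
eef_pos: [0.4825, 0.3228, 0.0999]
ee_rot: [-3.141, -0.001, 0.559]
force: [-1.1, 0.2, -0.5]
width: 0.037
gripper_force: 0.0
blue (64, [297.9, 248.2], [10, 23, 7, 12]) [-0.017 -0.101]
blue (59, [319.7, 257.8], [30, 33, 11, 9]) [-0.0219 -0.0511]
or (150, [331.9, 254.3], [14, 16, 17, 16]) [-0.0642 -0.0535]
[0.48065132 0.32322509 0.09980067] [-0.07472772 -0.0266369 ] [-3.40155145 -0.15085365  0.17667128]
```

View pics/z3.png

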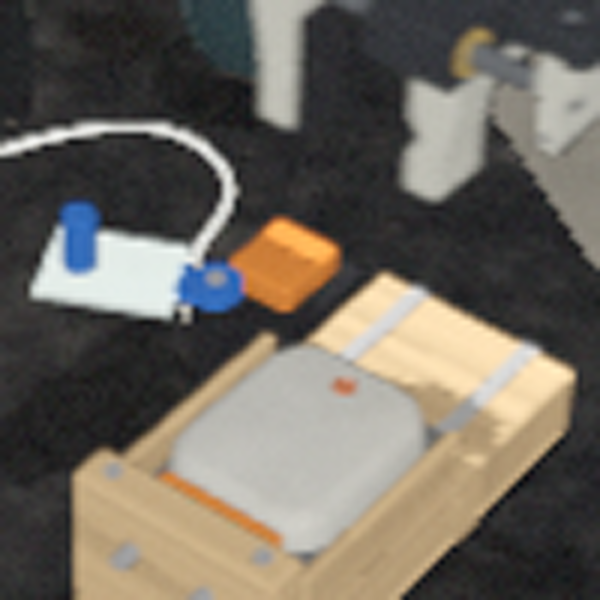

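The pivot, knob and orange key are clear. The fingers hover above the key side and the tongue, so I'm descending to just above the key.

```bash
python3 -m crank '[{"dx":0.004,"dy":-0.001,"dz":-0.01,"twist":0,"grip":-0.16},{"dx":0.004,"dy":-0.001,"dz":-0.03,"twist":0,"grip":-0.16},{"dx":0.004,"dy":-0.001,"dz":-0.045,"twist":0,"grip":-0.16},{"dx":0.004,"dy":-0.001,"dz":-0.045,"twist":0,"grip":-0.16},{"dx":0.004,"dy":-0.001,"dz":-0.045,"twist":0,"grip":-0.16}]'
python3 - <<'E'
from h import *
s=arm.grab_frame("side")[:,:,::-1]
th=np.radians(32.1);R=np.array([[np.cos(th),-np.sin(th)],[np.sin(th),np.cos(th)]]);o=np.array([.5298,.3855])
st=arm.get_state();print(st['eef_pos'],R.T@(st['eef_pos'][:2]-o),st['force'])
cv2.imwrite("pics/z4.png",cv2.resize(s[210:310,285:385],(600,600),interpolation=2))
E
```

```text
t: 3.63
eef_pos: [0.488, 0.3209, 0.0532]
ee_rot: [3.141, 0.002, 0.559]
force: [-0.1, 0.5, 1.4]
width: 0.0368
gripper_force: 0.0
[0.48857269 0.32146116 0.05403351] [-0.0689547  -0.03234057] [0.62530435 0.33538884 0.33703563]
```

View pics/z4.png

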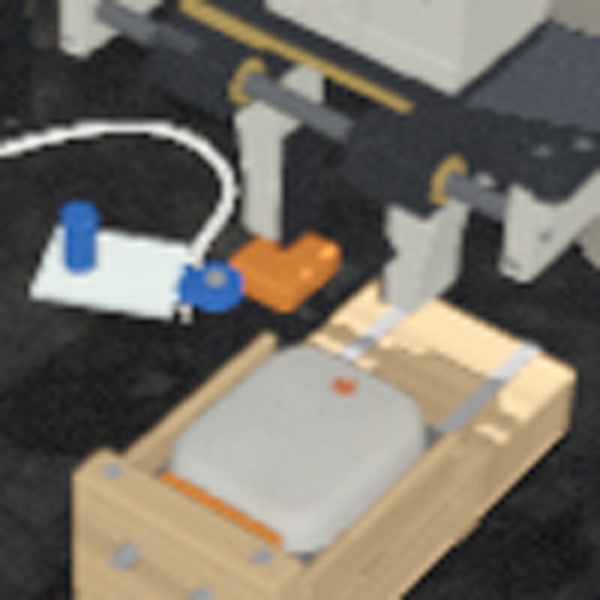

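The left fingertip sits over the outer part of the key and the right one over the tongue, slightly to the key side. I'll shift 6 mm towards dock +y, then press.

```bash
python3 -m crank '[{"dx":-0.002,"dy":0.003,"dz":0,"twist":0,"grip":-0.16},{"dx":-0.004,"dy":0.0045,"dz":0,"twist":0,"grip":-0.16},{"dx":-0.004,"dy":0.0045,"dz":-0.003,"twist":0,"grip":-0.16},{"dx":-0.004,"dy":0.0045,"dz":-0.007,"twist":0,"grip":-0.16},{"dx":-0.004,"dy":0.0045,"dz":-0.010,"twist":0,"grip":-0.16}]'
python3 - <<'E'
from h import *
th=np.radians(32.1);R=np.array([[np.cos(th),-np.sin(th)],[np.sin(th),np.cos(th)]]);o=np.array([.5298,.3855])
im=arm.grab_frame("side");s=im[:,:,::-1]
st=arm.get_state();print(st['eef_pos'],R.T@(st['eef_pos'][:2]-o),st['force'])
cv2.imwrite("pics/z5.png",cv2.resize(s[210:310,285:385],(600,600),interpolation=2))
E
```

```text
t: 4.1
eef_pos: [0.4845, 0.3265, 0.0436]
ee_rot: [-3.141, -0.001, 0.559]
force: [-0.9, 1.7, 2.1]
width: 0.0367
gripper_force: 1.1
[0.48432566 0.32630298 0.04300733] [-0.06997952 -0.0259821 ] [0.71876262 1.7548537  0.91746484]
```

View pics/z5.png

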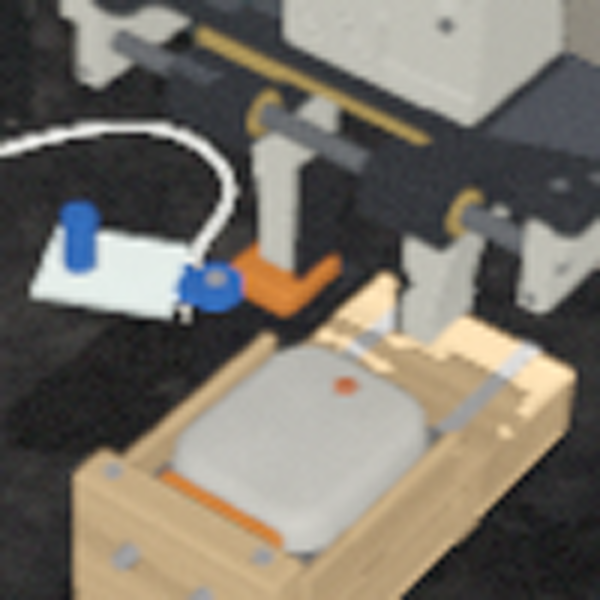

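The finger is in contact with the key, and the other finger stands in front of the pager over the tongue. Now I press.

```bash
python3 -m crank '[{"dx":0,"dy":0,"dz":-0.003,"twist":0,"grip":-0.16},{"dx":0,"dy":0,"dz":-0.006,"twist":0,"grip":-0.16},{"dx":0,"dy":0,"dz":-0.008,"twist":0,"grip":-0.16},{"dx":0,"dy":0,"dz":-0.008,"twist":0,"grip":-0.16},{"dx":0,"dy":0,"dz":-0.008,"twist":0,"grip":-0.16}]'
python3 - <<'E'
from h import *
th=np.radians(32.1);R=np.array([[np.cos(th),-np.sin(th)],[np.sin(th),np.cos(th)]]);o=np.array([.5298,.3855])
im=arm.grab_frame("side");s=im[:,:,::-1]
st=arm.get_state();print(st['eef_pos'],R.T@(st['eef_pos'][:2]-o),st['force'],st['ee_rot'])
cv2.imwrite("pics/z6.png",cv2.resize(s[210:310,285:385],(600,600),interpolation=2))
E
```

```text
t: 4.57
eef_pos: [0.4844, 0.3262, 0.0362]
ee_rot: [3.141, -0.0, 0.559]
force: [-3.1, -0.5, 9.3]
width: 0.0364
gripper_force: 5.7
[0.48441226 0.32622493 0.03621903] [-0.06994764 -0.02609423] [-3.40884789 -0.09880144 10.44861075] [ 3.14151017e+00 -4.44225699e-04  5.59368578e-01]
```

View pics/z6.png

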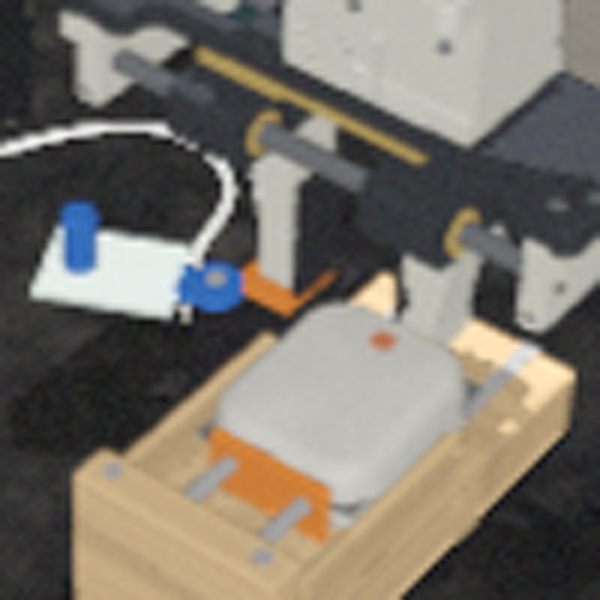

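The pager has popped about 22 mm and rests against the finger, with the key fully down (tip z = 36.2 mm, 10 N). I'll hold briefly, check, and hand in.

```bash
python3 -m crank '[{"dx":0,"dy":0,"dz":0,"twist":0,"grip":-0.16},{"dx":0,"dy":0,"dz":0,"twist":0,"grip":-0.16},{"dx":0,"dy":0,"dz":0,"twist":0,"grip":-0.16},{"dx":0,"dy":0,"dz":0,"twist":0,"grip":-0.16},{"dx":0,"dy":0,"dz":0,"twist":0,"grip":-0.16}]' && python3 -c "
from station import arm
print(arm.get_state()['force']);print(arm.job_done())"
```

```text
t: 5.03
eef_pos: [0.4844, 0.3263, 0.0362]
ee_rot: [3.142, -0.0, 0.559]
force: [-3.3, 0.0, 9.9]
width: 0.0361
gripper_force: 5.6
[-3.28337059  0.04772609  9.87915421]
the job is handed in; nothing more can be done
None
```

I swung the cover to about 1.9–2.0 rad and pressed the key onto its stop. The pager popped out about 22 mm and is held against the other finger; I handed the job in at about 5 s while holding, and no verdict was returned.

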